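Stand the clay pots in their own saucers

ROBOT

A 6-joint arm with a two-finger parallel gripper is mounted at the origin on the work surface. World frame = base frame: x ahead of the robot, y to its left, z up, the work surface at z = 0. Lengths are in m, angles in degrees, forces in N, time in s.
With the tool pointing down it reaches from about 0.3 to 0.75 m from the base axis. Payload 8.5 kg.
Tool frame: the origin (TCP) lies between the finger pads; the fingertips stand env.finger_overhang ahead of it and the grasp point (between the pads) lies 2 mm behind it (env.finger_overhang is the distance from the TCP to the fingertips, in m); z points along the fingers, y is the line along which they close (so a half turn about z gives the same grasp; the last joint's range is limited). The gripper opens to 85 mm and grips with 20 to 120 N. Pads are 22 mm wide; open, the fingers measure 114 mm over their backs; the gripper's body (76 mm by 85 mm) begins 54 mm behind the grasp point. The pads swing forward as they close: fully open they stand 13 mm farther back than shut.
Start: joints at [61.805, 21.807, 74.336, -0, 83.858, -12.336], TCP at [0.15, 0.529, 0.248] pointing down, gripper open.
Joint ranges: [-178.18, 178.18], [-50.72, 133.34], [12.68, 142.11], [-81.47, 261.47], [9.98, 163.14], [-165.26, 165.26]. Speed limits (degrees/s): [136.94, 136.94, 180, 180, 180, 180].

INTERFACE

Orientations are given as a 3x3 rotation matrix whose columns are the frame's x, y, z axes.
In Python, from rig import env gives the robot as it stands. The module is installed in compiled form; this text tells all that it offers.
- The arm moves only by the tool jog_arm, never from a script. Its arguments are lists of equal length, an entry for each row: "hand": the finger opening in m, from 0 to 0.0854; "travel": the shift along the world's x, y, z in m, a list of three; "yaw": the turn about the world's z in rad. A call has exactly 5 rows; each row shifts and turns the commanded pose from where the row before left it; what a row does not reach is not made up. A row lasts 1/8 s, in which the tool goes at most 62.5 mm and 10.7 degrees, less where a joint would pass 70% of its speed; a pose out of reach is approached as far as the arm can. A call is refused whole if a number of a shift passes 0.0625 or a number of a turn 0.188, either way. A call with a gripper value outside its range is refused whole. The fingers move at their own pace and stop on an object; "grip_force" is the grip in N (left out, the last holds). Time passes only in rows, so rows that do not move let the fingers close, or fill a call up. It gives the time, the measured TCP pose, the force, the opening and the grip force at its end, in the units of the state.
- env.observe(): the state, without advancing time (a new reading comes with each control period).
- env.get_image(name): name is "scene" or "top" or "wrist"; returns the picture (420x560x3 uint8, red, green, blue); there is no depth.
- env.calibration(name): a dict with "fx", "fy", "cx", "cy" (pixels), "position" and "rotation" of the camera in the world; the wrist camera has in their place "hand_eye" (4x4, takes a point from camera to tool coordinates, whose origin is the TCP and whose axes are the flange's). Camera axes: x right, y down, z forward; pixel columns grow to the right and rows downward; lengths in m; the calibration is good to about 2 mm. A picture is of the moment at which its call begins: read the wrist's pose just before it. calibration takes no time and is no camera call.
- env.close_job(): hands the job in; it is judged then, once.
The state is a dict: "time_s": time; "q": joint angles; "qvel": joint speeds; "joint_efforts": joint torques, N m; "position": TCP position; "tool_rot": TCP orientation; "ft_force": force on the tool from outside, world axes, zero at the start; "wrist_torque": the same for the moment, N m; "grip_width": finger opening in m; "gripper_force": force on a finger pad.
Only numpy, scipy, OpenCV 4.12 (cv2) and the standard library are available. Lean on these libraries where they do the work, as an engineer would, in place of code of your own. Each camera call takes 0.05 s, during which the arm holds its last target. There are 200 camera calls.

TASK

Set out the four small empty clay pots for sowing: stand each one upright and well centred in the clay saucer made for it - the small, middle and large round pots in the small, middle and large round saucers, and the square pot in the square saucer with its sides in line with the saucer's sides. Set the pots down rather than letting them drop, and leave the saucers, the ceramic bird and the black plastic nursery pot standing where they are.

Things in the scene. Friction and masses are not known exactly. Their poses are not given: they have to be found in the camera images.
- pot_small: the small round flower pot, empty, of bare terracotta (clay): 40 mm across the rim, 38 mm high, round foot 28 mm across. Its topmost 13 mm is a plain upright collar of the full 40 mm width (the best place to grip, straight across it from above), below which it tapers to the foot; wall 4 to 5 mm, drain hole in the bottom. About 40 g, give or take a quarter. Origin: centre of the underside; z up along its axis. It stands upright on the granite, whose top is z = 0.
- pot_middle: the middle round flower pot, empty, of bare terracotta (clay): 54 mm across the rim, 50 mm high, round foot 37 mm across. Its topmost 15 mm is a plain upright collar of the full 54 mm width (the best place to grip, straight across it from above), below which it tapers to the foot; wall 4 to 5 mm, drain hole in the bottom. About 80 g, give or take a quarter. Origin: centre of the underside; z up along its axis. It stands upright on the granite, whose top is z = 0.
- pot_large: the large round flower pot, empty, of bare terracotta (clay): 68 mm across the rim, 62 mm high, round foot 47 mm across. Its topmost 17 mm is a plain upright collar of the full 68 mm width (the best place to grip, straight across it from above), below which it tapers to the foot; wall 4 to 5 mm, drain hole in the bottom. About 140 g, give or take a quarter. Origin: centre of the underside; z up along its axis. It stands upright on the granite, whose top is z = 0.
- pot_square: the square flower pot, empty, of bare terracotta (clay): 56 x 56 mm over the rim, 52 mm high, foot 42 x 42 mm. Its topmost 15 mm is a plain upright collar of the full 56 mm width (grip it there across two opposite flat sides, from above); below it tapers to the foot. Wall 4 to 5 mm, drain hole in the bottom. About 110 g, give or take a quarter. Origin: centre of the underside; x and y are square to its flat sides, z up.
- saucer_small: the small round clay saucer, for the small round pot: 60 mm across the rim, 12 mm high, a flat inside floor 48 mm across lying 5 mm above its underside, rim flaring outward. Loose, about 42 g. Origin: centre of the underside; z up.
- saucer_middle: the middle round clay saucer, for the middle round pot: 74 mm across the rim, 12 mm high, a flat inside floor 60 mm across lying 5 mm above its underside, rim flaring outward. Loose, about 65 g. Origin: centre of the underside; z up.
- saucer_large: the large round clay saucer, for the large round pot: 88 mm across the rim, 12 mm high, a flat inside floor 74 mm across lying 5 mm above its underside, rim flaring outward. Loose, about 95 g. Origin: centre of the underside; z up.
- saucer_square: the square clay saucer, for the square pot: 74 x 74 mm over the rim, 12 mm high, a flat square inside floor 63 mm wide lying 5 mm above its underside. Loose, about 85 g. Origin: centre of the underside; x and y are square to its sides, z up.
- bird: a glazed ceramic bird figure, blue and white, standing among the pots: 85 mm long from beak to tail, 44 mm wide, 67 mm high. Loose; to be left where it is. Origin: centre of its round foot; x points to the beak.
- nursery_pot: a round black plastic nursery pot, empty, standing among the clay pots: 80 mm across the rim, 72 mm high. Loose and light; it is not one of the clay pots and is to be left where it is. Origin: centre of the underside.
Mind the look-alikes: they are no part of the job. What is shaped like the saucer_middle but green is not meant. Leave any red look-alike of the pot_large alone.

How it is judged (in metres and radians):
At the end, for the whole second after the job is handed in: Each clay pot stands at rest, upright (5 degrees), on the floor of its own saucer, within 10 mm of its centre; the square pot's sides within 11 degrees of its saucer's (any way round). Saucers flat and moved under 25 mm; bird and nursery pot moved under 20 mm (horizontal distance between pot_small and saucer_small below 0.01 m and z of pot_small in the frame of saucer_small between 0.002 and 0.009 m and angle between each of pot_small, pot_middle, pot_large, pot_square's own z axis and vertical below 0.09 rad and linear speed of each of pot_small, pot_middle, pot_large, pot_square below 0.02 m/s and angular speed of each of pot_small, pot_middle, pot_large, pot_square below 0.15 rad/s and distance of each of saucer_small, saucer_middle, saucer_large, saucer_square from where it was at the start of the episode below 0.025 m and angle between each of saucer_small, saucer_middle, saucer_large, saucer_square's own z axis and vertical below 0.06 rad and horizontal distance between pot_middle and saucer_middle below 0.01 m and z of pot_middle in the frame of saucer_middle between 0.002 and 0.009 m and horizontal distance between pot_large and saucer_large below 0.01 m and z of pot_large in the frame of saucer_large between 0.002 and 0.009 m and horizontal distance between pot_square and saucer_square below 0.01 m and z of pot_square in the frame of saucer_square between 0.002 and 0.009 m and (angle between the x axis of pot_square and the x axis of saucer_square, either way round below 0.2 rad or angle between the x axis of pot_square and the y axis of saucer_square, either way round below 0.2 rad) and distance of each of bird, nursery_pot from where it was at the start of the episode below 0.02 m); the robot touches nothing.
It fails at once if a clay pot is dropped (it moves faster than 0.7 m/s while the fingers do not hold it) ((linear speed of pot_small above 0.7 m/s and contact force between the fingers and pot_small below 0.05 N) or (linear speed of pot_middle above 0.7 m/s and contact force between the fingers and pot_middle below 0.05 N) or (linear speed of pot_large above 0.7 m/s and contact force between the fingers and pot_large below 0.05 N) or (linear speed of pot_square above 0.7 m/s and contact force between the fingers and pot_square below 0.05 N)).
It fails at once if a saucer is shifted by more than 25 mm (distance of any of saucer_small, saucer_middle, saucer_large, saucer_square from where it was at the start of the episode above 0.025 m).
It fails at once if the ceramic bird or the black plastic nursery pot is shifted by more than 20 mm (distance of any of bird, nursery_pot from where it was at the start of the episode above 0.02 m).
It also fails if it takes over 109 s, if anything falls off the work surface, if the arm or the gripper's body presses on something with over 40 N, if the wrist force passes 120 N, or if a joint passes its speed limit or range.

## Working session

There is one attempt and no reset: what is moved stays moved. The work goes in short steps, Python scripts to look and compute and a tool call to move; the robot and the scene stay as the last step left them, time stands still between calls to the robot, and variables do not carry over. Pictures are saved under pics/ and viewed, at most 14 in all, crops included, and the job is handed in when it is done.

Besides the shell and the picture viewer there is one more tool, called as name(argument=value, ...), one argument or row to a line, values as JSON. jog_arm: Moves the arm, as the interface text tells. Its arguments: {"type":"object","properties":{"hand":{"type":"array"},"travel":{"type":"array"},"yaw":{"type":"array"},"grip_force":{"type":"number"}},"required":["hand","travel","yaw"]}

```bash
mkdir -p pics
python3 - <<'E'
from rig import env
import cv2
for n in("top","scene"):
    cv2.imwrite(f"pics/{n}0.png",env.get_image(n)[:,:,::-1]); print(n,env.calibration(n))
s=env.observe(); print(s["time_s"],s["position"],s["tool_rot"],s["grip_width"],env.finger_overhang)
E
```

```text
top {'fx': 440.529746497458, 'fy': 440.529746497458, 'cx': 282.9325171907397, 'cy': 209.74222699775254, 'position': array([ 0.44626887, -0.05105493,  1.24576459]), 'rotation': array([[-0.02595437, -0.99386777,  0.10748589],
       [-0.99944913,  0.02802306,  0.01778035],
       [-0.0206834 , -0.1069652 , -0.99404761]])}
scene {'fx': 406.13918467920723, 'fy': 406.13918467920723, 'cx': 275.8184274928561, 'cy': 204.67770727984242, 'position': array([1.40880899, 0.07626879, 0.69243764]), 'rotation': array([[-0.16671463,  0.61934852, -0.7672116 ],
       [ 0.98578032,  0.12131297, -0.11627691],
       [ 0.02105679, -0.77568716, -0.63076623]])}
0.1 [0.1502046  0.52885304 0.24778065] [[-9.61921696e-01  2.73324469e-01 -6.21374274e-04]
 [ 2.73325029e-01  9.61921050e-01 -1.14953477e-03]
 [ 2.83517015e-04 -1.27559957e-03 -9.99999146e-01]] 0.08531174200587288 0.017
```

View pics/top0.png

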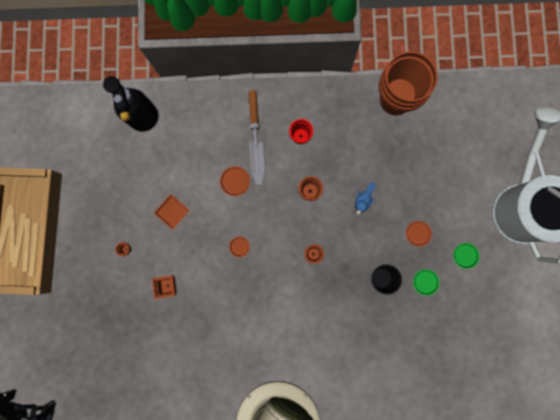

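View pics/scene0.png

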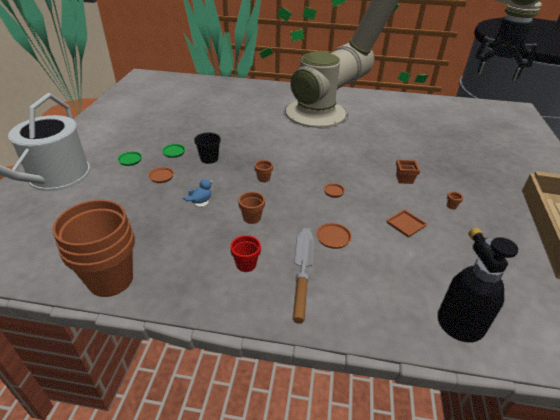

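The top view shows these candidates:
- **Round terracotta pots:** small (123,249), middle (314,254) and large (311,189). The red look-alike at (301,131) is not meant.
- **Square pot:** (164,287).
- **Saucers:** small (239,247), middle (418,233), large (235,181) and square (172,212). The green discs at (426,282) and (466,256) are not meant.

I'll confirm these in an enlarged crop and measure the blobs.

```bash
cat > h.py <<'E'
import numpy as np, cv2
from rig import env
def ray(c,uv,z,R=None,p=None):
    """pixel -> world point on the plane at height z"""
    R=c["rotation"] if R is None else R; p=c["position"] if p is None else p
    d=R@np.array([(uv[0]-c["cx"])/c["fx"],(uv[1]-c["cy"])/c["fy"],1.]); return p+d*(z-p[2])/d[2]
def mask(im):
    h=cv2.cvtColor(im,cv2.COLOR_RGB2HSV); r,g=im[:,:,0].astype(int),im[:,:,1].astype(int); b=im[:,:,2].astype(int)
    return ((r-b>35)&(r-g>25)&(g>0.2*r)).astype(np.uint8)
E
python3 - <<'E'
from h import *
im=cv2.imread("pics/top0.png"); cv2.imwrite("pics/crop0.png",cv2.resize(im[120:310,100:480],None,fx=2,fy=2,interpolation=cv2.INTER_CUBIC))
c=env.calibration("top"); n,l,st,ce=cv2.connectedComponentsWithStats(mask(im[:,:,::-1].copy()))
for i in range(1,n):
    if 60<st[i,4]<1500 and 120<ce[i][1]<310:
        pts=np.argwhere(l==i)[:,::-1].astype(np.float32); rr=cv2.minAreaRect(pts)
        print(ce[i].round(1),st[i],"z.012",ray(c,ce[i],.012).round(4)[:2],"z.03",ray(c,ce[i],.03).round(4)[:2],np.round(rr[1],1),rr[2])
print(env.calibration("wrist"))
E
```

```text
[300.4 128.6] [288 118  26  26 129] z.012 [ 0.8125 -0.0852] z.03 [ 0.8071 -0.0847] [25. 25.] 90.0
[234.6 180.7] [219 166  32  30 754] z.012 [0.6666 0.1064] z.03 [0.6634 0.1041] [29. 31.] 90.0
[310.4 187.9] [298 176  26  25 512] z.012 [ 0.6397 -0.1084] z.03 [ 0.6369 -0.1075] [24. 25.] 90.0
[171.2 211.4] [154 194  36  36 713] z.012 [0.5837 0.2875] z.03 [0.5817 0.2825] [26.4 27.1] 41.6335334777832
[418.3 233.2] [405 220  27  27 569] z.012 [ 0.5034 -0.404 ] z.03 [ 0.5025 -0.3989] [26. 26.] 90.0
[238.9 246.4] [228 236  22  22 370] z.012 [0.4799 0.097 ] z.03 [0.4794 0.0948] [20.5 20.5] 45.0
[121.8 248.7] [115 242  15  15 177] z.012 [0.4824 0.4268] z.03 [0.4819 0.4199] [14. 14.] 90.0
[313.7 253.5] [304 244  21  20 329] z.012 [ 0.4548 -0.1113] z.03 [ 0.4547 -0.1105] [19. 20.] 90.0
[163.  286.4] [151 275  24  24 468] z.012 [0.3747 0.3099] z.03 [0.3757 0.3047] [21.8 22.6] 81.8698959350586
{'fx': 307.7300523133524, 'fy': 307.7300523133524, 'cx': 276.95557719089396, 'cy': 212.7581162175959, 'hand_eye': array([[-8.06837818e-04, -9.57129360e-01, -2.89659693e-01,
         7.47010716e-02],
       [ 9.99999579e-01, -6.45740595e-04, -6.51730981e-04,
         1.54411009e-04],
       [ 4.36745834e-04, -2.89660097e-01,  9.57129478e-01,
        -1.26535347e-01],
       [ 0.00000000e+00,  0.00000000e+00,  0.00000000e+00,
         1.00000000e+00]])}
```

View pics/crop0.png

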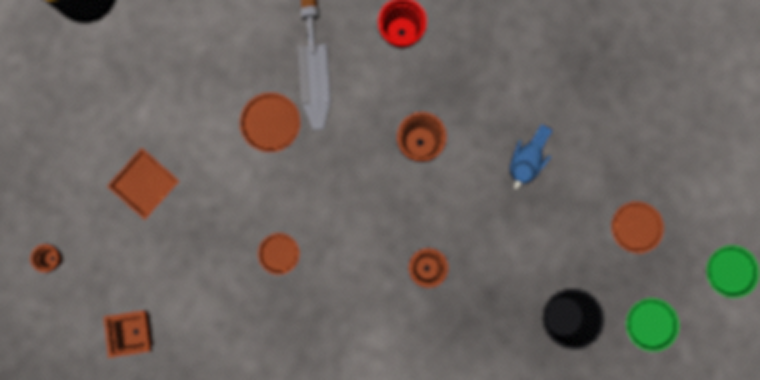

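The crop confirms the identities, and the blob sizes match (25, 20, 15 and 22 px for the pots; 31, 26, 21 and 27 px for the saucers). I'll go above the small pot.

jog_arm(
  hand=[0.085,0.085,0.085,0.085,0.085],
  travel=[
    [0.05,-0.016,-0.01],
    [0.05,-0.016,-0.01],
    [0.05,-0.016,-0.01],
    [0.05,-0.016,-0.01],
    [0.05,-0.016,-0.01],
  ],
  yaw=[0,0,0,0,0],
  grip_force=30,
)

```text
time_s: 0.72
position: [0.4018, 0.4482, 0.1977]
tool_rot: [[-0.962, 0.273, -0.001], [0.273, 0.962, -0.0], [0.0, -0.001, -1.0]]
ft_force: [-0.4, 0.9, 0.0]
grip_width: 0.0852
gripper_force: 0.0
```

jog_arm(
  hand=[0.085,0.085,0.085,0.085,0.085],
  travel=[
    [0.04,-0.015,-0.01],
    [0.032,-0.01,-0.01],
    [0.01,-0.004,-0.008],
    [0,0,0],
    [0,0,0],
  ],
  yaw=[0,0,0,0,0],
)

```text
time_s: 1.35
position: [0.4812, 0.4207, 0.1708]
tool_rot: [[-0.962, 0.272, 0.0], [0.272, 0.962, 0.0], [0.0, 0.0, -1.0]]
ft_force: [0.1, 0.8, -0.6]
grip_width: 0.0853
gripper_force: 0.0
```

```bash
cat >> h.py <<'E'
def look(name,z,draw=True):
    """wrist picture; world outline of the clay blobs on the plane z"""
    s=env.observe(); im=env.get_image("wrist"); c=env.calibration("wrist"); H=c["hand_eye"]; T=s["tool_rot"]
    R=T@H[:3,:3]; p=s["position"]+T@H[:3,3]
    cv2.imwrite(f"pics/{name}.png",im[:,:,::-1])
    print("t",s["time_s"],"tcp",s["position"].round(4),"yaxis",np.degrees(np.arctan2(T[1,1],T[0,1])).round(2),"w",s["grip_width"])
    n,l,st,ce=cv2.connectedComponentsWithStats(mask(im))
    for i in range(1,n):
        if st[i,4]<400: continue
        ct=max(cv2.findContours((l==i).astype(np.uint8),cv2.RETR_EXTERNAL,cv2.CHAIN_APPROX_NONE)[0],key=len)[:,0]
        w=np.array([ray(c,q,z,R,p)[:2] for q in ct])
        e=cv2.minEnclosingCircle((w*1e3).astype(np.float32)); rr=cv2.minAreaRect((w*1e3).astype(np.float32))
        print("px",ce[i].round(),st[i,:4],"circle mm",np.round(e[0],1),"d",round(2*e[1],1),"rect",np.round(rr[0],1),np.round(rr[1],1),round(rr[2],1))
    return c,R,p
E
python3 -c "
from h import *
look('w1',.038)"
```

```text
t 1.35 tcp [0.4812 0.4207 0.1708] yaxis 74.21 w 0.08534532614583412
px [543. 181.] [513   0  47 358] circle mm [545.8 650. ] d 328.7 rect [545.6 640.6] [ 36.2 328.6] 89.0
px [ 93. 125.] [ 35  77 116 100] circle mm [373.6 296.1] d 92.2 rect [373.5 297.3] [61.1 74. ] 7.3
px [274. 208.] [251 185  46  46] circle mm [479.8 417.9] d 42.0 rect [479.9 417.9] [39.6 41. ] 74.2
px [199. 324.] [170 288  60  72] circle mm [574.5 310.7] d 82.8 rect [574.9 311.3] [45.2 72.3] 48.1
px [ 91. 408.] [ 73 391  33  29] circle mm [639.5 159.4] d 50.1 rect [645.8 166. ] [29.7 49.4] 44.3
```

View pics/w1.png

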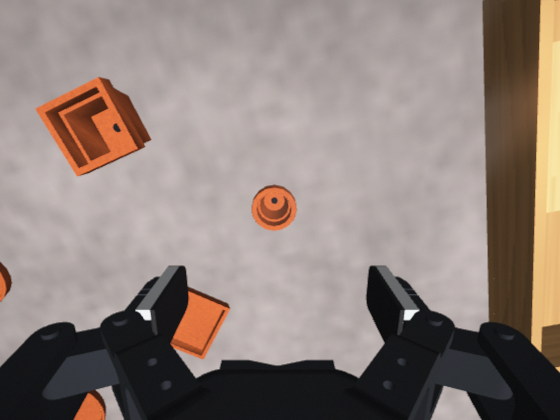

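The wrist view shows the small pot at (274,208), which is (0.480, 0.418) with a diameter of about 41 mm, so it agrees. I'll grasp it.

jog_arm(
  hand=[0.07,0.06,0.06,0.06,0.06],
  travel=[
    [-0.001,-0.003,-0.05],
    [0,0,-0.05],
    [0,0,-0.03],
    [0,0,-0.01],
    [0,0,0],
  ],
  yaw=[0,0,0,0,0],
)

```text
time_s: 2.02
position: [0.4812, 0.4175, 0.031]
tool_rot: [[-0.962, 0.273, 0.001], [0.273, 0.962, 0.0], [-0.0, 0.001, -1.0]]
ft_force: [0.4, -0.0, 0.6]
grip_width: 0.0602
gripper_force: 0.0
```

jog_arm(
  hand=[0.045,0.035,0.033,0.033,0.033],
  travel=[
    [0,0,0],
    [0,0,0],
    [0,0,0],
    [0,0,0],
    [0,0,0],
  ],
  yaw=[0,0,0,0,0],
)

```text
time_s: 2.65
position: [0.4819, 0.4175, 0.0321]
tool_rot: [[-0.962, 0.273, 0.002], [0.273, 0.962, 0.002], [-0.002, 0.002, -1.0]]
ft_force: [-1.9, 0.1, 6.8]
grip_width: 0.0379
gripper_force: 30.3
```

jog_arm(
  hand=[0.033,0.033,0.033,0.033,0.033],
  travel=[
    [0,0,0.01],
    [0,0,0.03],
    [0,0,0.03],
    [0,0,0.04],
    [0,0,0.02],
  ],
  yaw=[0,0,0,0,0],
)

```text
time_s: 3.28
position: [0.4817, 0.4173, 0.1635]
tool_rot: [[-0.962, 0.273, 0.003], [0.273, 0.962, 0.002], [-0.003, 0.003, -1.0]]
ft_force: [0.1, -0.1, -0.1]
grip_width: 0.0381
gripper_force: 30.3
```

Small pot held. I'll move above its saucer at (0.480, 0.097).

jog_arm(
  hand=[0.033,0.033,0.033,0.033,0.033],
  travel=[
    [0,-0.03,0],
    [0,-0.05,0],
    [0,-0.05,0],
    [0,-0.05,0],
    [0,-0.05,0],
  ],
  yaw=[0,0,0,0,0],
)

```text
time_s: 3.9
position: [0.4812, 0.1855, 0.1612]
tool_rot: [[-0.962, 0.273, 0.001], [0.273, 0.962, 0.0], [-0.001, 0.0, -1.0]]
ft_force: [1.0, -0.7, 0.7]
grip_width: 0.0382
gripper_force: 30.3
```

jog_arm(
  hand=[0.033,0.033,0.033,0.033,0.033],
  travel=[
    [0,-0.05,0],
    [-0.001,-0.03,-0.01],
    [0,-0.011,0],
    [0,0,0],
    [0,0,0],
  ],
  yaw=[0,0,0,0,0],
)

```text
time_s: 4.53
position: [0.4804, 0.097, 0.1507]
tool_rot: [[-0.962, 0.272, 0.001], [0.272, 0.962, 0.0], [-0.001, 0.0, -1.0]]
ft_force: [0.2, 0.2, 0.7]
grip_width: 0.038
gripper_force: 30.4
```

```bash
python3 -c "
from h import *
look('w2',.012)"
```

```text
t 4.525 tcp [0.4804 0.097  0.1507] yaxis 74.2 w 0.03803642581390899
px [513.  21.] [470   0  90  54] circle mm [384.1 310.6] d 73.2 rect [392.7 308.2] [71.  35.6] 74.2
px [277. 258.] [233 173  89 159] circle mm [529.2  83.2] d 162.2 rect [529.5  84.2] [ 85.7 162.2] 72.3
px [501. 252.] [446 205 114  97] circle mm [583.6 286.7] d 105.6 rect [582.5 286.5] [80.6 75.1] 47.6
px [ 36. 250.] [  0 217  82  70] circle mm [ 461.8 -130.4] d 96.5 rect [ 463.4 -130.4] [88.7 66.1] 80.0
px [314. 349.] [293 332  37  31] circle mm [636.6  87.6] d 47.0 rect [635.6  89.3] [38.7 35.4] 78.8
px [145. 405.] [125 380  36  40] circle mm [ 653.1 -106.8] d 71.6 rect [ 660.1 -102. ] [19.  71.6] 34.4
```

View pics/w2.png

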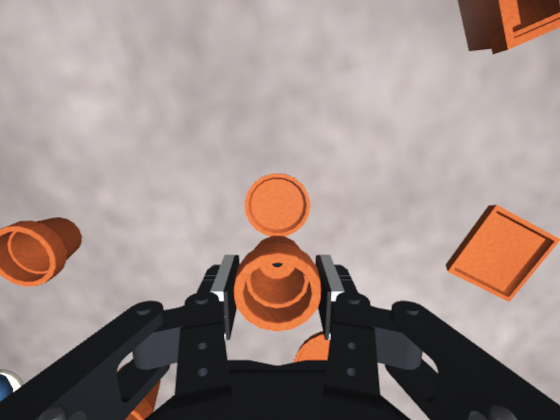

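The held pot's rim is centred near (277,288) and looks upright. The small saucer is centred at (278,204).

```bash
cat >> h.py <<'E'
def at(uv,z,s=None):
    s=s or env.observe(); c=env.calibration("wrist"); H=c["hand_eye"]; T=s["tool_rot"]
    return ray(c,uv,z,T@H[:3,:3],s["position"]+T@H[:3,3])
E
python3 -c "
from h import *
print(at((278,204.5),.012),at((277,288),.157),at((233,288),.157)-at((321,288),.157),at((277,245),.157)-at((277,331),.157))"
```

```text
[0.47861679 0.09850215 0.012     ] [0.47681881 0.09808965 0.157     ] [-0.01056906 -0.03729827  0.        ] [-0.04122386  0.01168427  0.        ]
```

jog_arm(
  hand=[0.033,0.033,0.033,0.033,0.033],
  travel=[
    [0.002,0,-0.04],
    [0,0,-0.04],
    [0,0,-0.02],
    [0,0,-0.009],
    [0,0,-0.003],
  ],
  yaw=[0,0,0,0,0],
)

```text
time_s: 5.2
position: [0.4825, 0.0965, 0.0384]
tool_rot: [[-0.962, 0.273, 0.0], [0.273, 0.962, 0.0], [-0.0, 0.0, -1.0]]
ft_force: [0.1, 0.2, -0.8]
grip_width: 0.0384
gripper_force: 30.3
```

jog_arm(
  hand=[0.033,0.033,0.033,0.033,0.033],
  travel=[
    [0,0,-0.001],
    [0,0,-0.001],
    [0,0,0],
    [0,0,0],
    [0,0,0],
  ],
  yaw=[0,0,0,0,0],
)

```text
time_s: 5.82
position: [0.4827, 0.0961, 0.0371]
tool_rot: [[-0.962, 0.273, 0.002], [0.273, 0.962, 0.0], [-0.001, 0.0, -1.0]]
ft_force: [-1.5, 0.4, 5.9]
grip_width: 0.0386
gripper_force: 31.0
```

Contact made. I'll release, rise, and head for the square pot at about (0.375, 0.305).

jog_arm(
  hand=[0.045,0.055,0.06,0.06,0.06],
  travel=[
    [0,0,0],
    [0,0,0],
    [0,0,0.005],
    [0,0,0.03],
    [0,0,0.05],
  ],
  yaw=[0,0,0,0,0],
)

```text
time_s: 6.45
position: [0.4816, 0.096, 0.1216]
tool_rot: [[-0.962, 0.273, -0.003], [0.273, 0.962, 0.0], [0.003, -0.001, -1.0]]
ft_force: [1.2, 0.3, 0.2]
grip_width: 0.0596
gripper_force: 0.0
```

jog_arm(
  hand=[0.085,0.085,0.085,0.085,0.085],
  travel=[
    [0,0,0.06],
    [0,0,0],
    [-0.02,0.05,0],
    [-0.03,0.05,0],
    [-0.03,0.05,0],
  ],
  yaw=[0,0,0,0,0],
)

```text
time_s: 7.08
position: [0.4009, 0.2472, 0.1805]
tool_rot: [[-0.962, 0.274, -0.001], [0.274, 0.962, -0.0], [0.001, -0.001, -1.0]]
ft_force: [2.2, 0.7, 1.3]
grip_width: 0.085
gripper_force: 0.0
```

jog_arm(
  hand=[0.085,0.085,0.085,0.085,0.085],
  travel=[
    [-0.02,0.04,0],
    [-0.008,0.017,0],
    [0,0,0],
    [0,0,0],
    [0,0,0],
  ],
  yaw=[0,0.1,0.05,0,0],
)

```text
time_s: 7.7
position: [0.3743, 0.3027, 0.1809]
tool_rot: [[-0.992, 0.128, -0.001], [0.128, 0.992, -0.0], [0.001, -0.001, -1.0]]
ft_force: [0.0, 0.2, 0.1]
grip_width: 0.0853
gripper_force: 0.0
```

```bash
python3 -c "
from h import *
look('w3',.052)"
```

```text
t 7.7 tcp [0.3743 0.3027 0.1809] yaxis 82.65 w 0.08531132500836784
px [273. 210.] [233 171  80  79] circle mm [375.5 299.1] d 80.2 rect [375.3 299. ] [59.3 57.5] 7.3
px [ 99. 308.] [ 72 288  59  44] circle mm [456.2 121.5] d 68.0 rect [449.3 117.9] [34. 68.] 27.8
px [287. 352.] [256 332  70  34] circle mm [532.5 296.1] d 69.9 rect [532.5 296. ] [56.4 44.2] 47.4
```

View pics/w3.png

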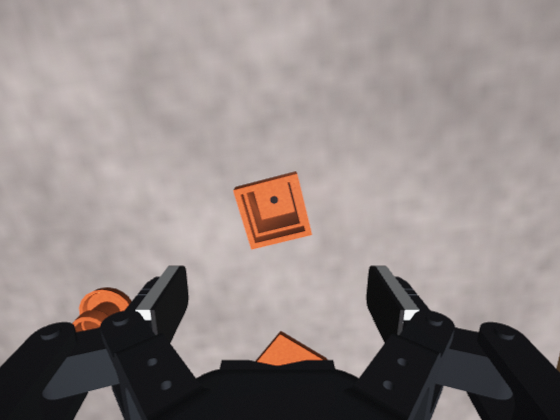

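The square pot is at (0.3755, 0.299), and its sides need a +0.256 rad turn of the tool. I'll turn, then descend and grip.

jog_arm(
  hand=[0.085,0.085,0.085,0.085,0.085],
  travel=[
    [0.001,-0.003,-0.01],
    [0,0,-0.04],
    [0,0,-0.05],
    [0,0,-0.03],
    [0,0,-0.006],
  ],
  yaw=[0.128,0.128,0,0,0],
)

```text
time_s: 8.38
position: [0.3748, 0.2995, 0.044]
tool_rot: [[-0.992, -0.128, -0.003], [-0.128, 0.992, -0.001], [0.003, -0.001, -1.0]]
ft_force: [0.4, -0.2, 1.0]
grip_width: 0.0851
gripper_force: 0.0
```

jog_arm(
  hand=[0.07,0.06,0.05,0.049,0.049],
  travel=[
    [0,0,0],
    [0,0,0],
    [0,0,0],
    [0,0,0],
    [0,0,0],
  ],
  yaw=[0,0,0,0,0],
)

```text
time_s: 9.0
position: [0.3759, 0.3002, 0.0467]
tool_rot: [[-0.992, -0.129, 0.002], [-0.129, 0.992, 0.001], [-0.003, 0.001, -1.0]]
ft_force: [-1.0, -1.1, 5.9]
grip_width: 0.0551
gripper_force: 32.1
```

jog_arm(
  hand=[0.049,0.049,0.049,0.049,0.049],
  travel=[
    [0,0,0],
    [0,0,0.01],
    [0,0,0.03],
    [0,0,0.04],
    [0,0,0.05],
  ],
  yaw=[0,0,0,0,0],
)

```text
time_s: 9.62
position: [0.3748, 0.2998, 0.1771]
tool_rot: [[-0.992, -0.129, -0.001], [-0.129, 0.992, -0.0], [0.001, -0.0, -1.0]]
ft_force: [0.9, 0.8, -2.1]
grip_width: 0.0553
gripper_force: 32.6
```

jog_arm(
  hand=[0.049,0.049,0.049,0.049,0.049],
  travel=[
    [0.03,0,0],
    [0.05,-0.003,0],
    [0.05,-0.003,0],
    [0.05,-0.004,0],
    [0.026,-0.003,0],
  ],
  yaw=[0.14,0.14,0.14,0.14,0.14],
)

```text
time_s: 10.25
position: [0.5831, 0.2864, 0.1758]
tool_rot: [[-0.673, -0.74, 0.001], [-0.74, 0.673, 0.0], [-0.0, -0.0, -1.0]]
ft_force: [-0.2, 0.4, -1.8]
grip_width: 0.0553
gripper_force: 32.7
```

jog_arm(
  hand=[0.049,0.049,0.049,0.049,0.049],
  travel=[
    [0.002,0,0],
    [0,0,0],
    [0,0,0],
    [0,0,0],
    [0,0,0],
  ],
  yaw=[0,0,0,0,0],
)

```text
time_s: 10.88
position: [0.583, 0.2872, 0.1755]
tool_rot: [[-0.675, -0.737, 0.0], [-0.737, 0.675, 0.0], [-0.0, -0.0, -1.0]]
ft_force: [-0.8, 1.0, -1.0]
grip_width: 0.0556
gripper_force: 32.7
```

```bash
python3 -c "
from h import *
look('w4',.012); print(env.observe()['q'].round(1))"
```

```text
t 10.875 tcp [0.583  0.2872 0.1755] yaxis 137.51 w 0.0556015352360384
px [ 72. 114.] [ 22  63 101 103] circle mm [666.3 106.7] d 88.5 rect [666.1 106.8] [87.6 87.2] 86.0
px [277. 263.] [210 162 135 186] circle mm [634.1 343.2] d 236.0 rect [628.6 338. ] [208.8 136.4] 47.5
[  15.8   35.    63.6   -0.    81.4 -121.7]
```

View pics/w4.png

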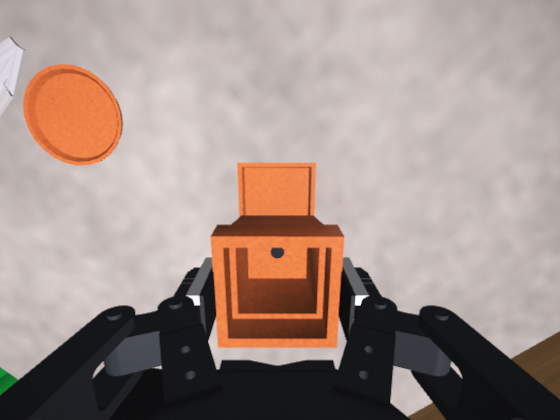

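The saucer appears under the held pot with its sides already in line: its far edge is at row 162 and its columns run 238–316. The pot rim spans (213..343, 226) to (218..338, 347).

```bash
python3 -c "
from h import *
s=env.observe();T=s['tool_rot'];p=s['position']
f=lambda uv,z:((T.T@(at(uv,z,s)-p))[:2]*1e3).round(1)
print('saucer L R top',f((238,162.5),.012),f((316,162.5),.012))
print('rim TL TR BL BR',f((213,226),.181),f((343,226),.181),f((218,347),.181),f((338,347),.181))"
```

```text
saucer L R top [ 35.7 -35.8] [35.7 37.4]
rim TL TR BL BR [ 31.7 -25.8] [31.7 28.3] [-28.9 -27.1] [-28.9  29.7]
```

jog_arm(
  hand=[0.049,0.049,0.049,0.049,0.049],
  travel=[
    [0.001,0.001,-0.04],
    [0,0,-0.04],
    [0,0,-0.03],
    [0,0,-0.009],
    [0,0,-0.003],
  ],
  yaw=[0,0,0,0,0],
)

```text
time_s: 11.55
position: [0.5846, 0.2882, 0.0538]
tool_rot: [[-0.675, -0.737, 0.001], [-0.737, 0.675, 0.0], [-0.001, -0.0, -1.0]]
ft_force: [0.6, 0.1, -1.6]
grip_width: 0.0553
gripper_force: 32.6
```

jog_arm(
  hand=[0.049,0.049,0.049,0.049,0.049],
  travel=[
    [0,0,-0.001],
    [0,0,-0.001],
    [0,0,0],
    [0,0,0],
    [0,0,0],
  ],
  yaw=[0,0,0,0,0],
)

```text
time_s: 12.18
position: [0.5844, 0.2881, 0.0517]
tool_rot: [[-0.675, -0.737, 0.001], [-0.737, 0.675, 0.0], [-0.0, -0.0, -1.0]]
ft_force: [-0.5, -0.7, 1.5]
grip_width: 0.0554
gripper_force: 33.0
```

jog_arm(
  hand=[0.049,0.06,0.07,0.072,0.072],
  travel=[
    [0,0,-0.001],
    [0,0,0],
    [0,0,0],
    [0,0,0.01],
    [0,0,0.04],
  ],
  yaw=[0,0,0,0,0],
)

```text
time_s: 12.8
position: [0.5834, 0.2877, 0.0993]
tool_rot: [[-0.676, -0.737, -0.004], [-0.737, 0.676, -0.001], [0.004, 0.002, -1.0]]
ft_force: [0.4, 0.8, 0.9]
grip_width: 0.0718
gripper_force: 0.0
```

jog_arm(
  hand=[0.085,0.085,0.085,0.085,0.085],
  travel=[
    [0,0,0.05],
    [0,-0.03,0.04],
    [0.01,-0.05,0],
    [0.01,-0.05,0],
    [0.01,-0.05,0],
  ],
  yaw=[0,-0.15,-0.15,-0.15,-0.15],
)

```text
time_s: 13.42
position: [0.6145, 0.1065, 0.1912]
tool_rot: [[-0.975, -0.223, 0.001], [-0.223, 0.975, -0.0], [-0.001, -0.0, -1.0]]
ft_force: [0.6, -0.1, -0.5]
grip_width: 0.0852
gripper_force: 0.0
```

jog_arm(
  hand=[0.085,0.085,0.085,0.085,0.085],
  travel=[
    [0.01,-0.05,0],
    [0.01,-0.05,0],
    [0.003,-0.05,0],
    [0,-0.05,0],
    [0,-0.016,0],
  ],
  yaw=[-0.15,0,0,0,0],
)

```text
time_s: 14.05
position: [0.6371, -0.1107, 0.1908]
tool_rot: [[-0.997, -0.076, 0.0], [-0.076, 0.997, -0.0], [-0.0, -0.0, -1.0]]
ft_force: [-0.3, 0.9, -0.6]
grip_width: 0.0853
gripper_force: 0.0
```

jog_arm(
  hand=[0.085,0.085,0.085,0.085,0.085],
  travel=[
    [0,0,0],
    [0,0,0],
    [0,0,0],
    [0,0,0],
    [0,0,0],
  ],
  yaw=[0,0,0,0,0],
)

```text
time_s: 14.68
position: [0.6373, -0.1075, 0.1904]
tool_rot: [[-0.997, -0.08, 0.0], [-0.08, 0.997, -0.0], [-0.0, -0.0, -1.0]]
ft_force: [-0.4, -0.6, 0.2]
grip_width: 0.0851
gripper_force: 0.0
```

```bash
python3 -c "
from h import *
look('w5',.062)"
```

```text
t 14.675 tcp [ 0.6373 -0.1075  0.1904] yaxis 94.57 w 0.08511220817286844
px [292.   6.] [268   0  51  16] circle mm [ 480.3 -108.1] d 35.8 rect [ 485.  -107.8] [ 9.4 35.8] 4.5
px [523.  40.] [484   3  76  75] circle mm [493.3  65.4] d 59.1 rect [493.4  62.8] [49.8 54. ] 19.4
px [279. 202.] [240 163  80  79] circle mm [ 631.2 -105.5] d 70.0 rect [ 631.5 -106. ] [67.8 68.5] 52.1
px [476. 237.] [435 198  84  78] circle mm [649.   70.9] d 74.8 rect [649.6  70.9] [73.4 72.7] 17.3
```

View pics/w5.png

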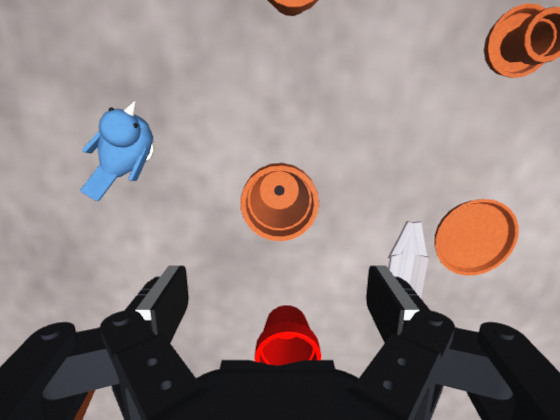

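The large terracotta pot is at (279,202), which is (0.6315, -0.1055) with a diameter of 69 mm. It isn't the red one at (287,340). I'll grasp it.

jog_arm(
  hand=[0.085,0.085,0.085,0.085,0.085],
  travel=[
    [-0.006,0.002,-0.02],
    [0,0,-0.045],
    [0,0,-0.04],
    [0,0,-0.025],
    [0,0,-0.005],
  ],
  yaw=[0,0,0,0,0],
  grip_force=35,
)

```text
time_s: 15.35
position: [0.6307, -0.1057, 0.0538]
tool_rot: [[-0.997, -0.079, -0.003], [-0.079, 0.997, 0.001], [0.003, 0.001, -1.0]]
ft_force: [-1.0, 0.5, 0.3]
grip_width: 0.085
gripper_force: 0.0
```

jog_arm(
  hand=[0.075,0.065,0.062,0.061,0.061],
  travel=[
    [0,0,0],
    [0,0,0],
    [0,0,0],
    [0,0,0],
    [0,0,0],
  ],
  yaw=[0,0,0,0,0],
)

```text
time_s: 15.98
position: [0.6322, -0.1061, 0.0571]
tool_rot: [[-0.997, -0.079, 0.003], [-0.079, 0.997, -0.001], [-0.003, -0.001, -1.0]]
ft_force: [-0.4, 1.1, 7.3]
grip_width: 0.0664
gripper_force: 40.0
```

jog_arm(
  hand=[0.061,0.061,0.061,0.061,0.061],
  travel=[
    [0,0,0],
    [0,0,0.01],
    [0,0,0.03],
    [0,0,0.04],
    [0,0,0.05],
  ],
  yaw=[0,0,0,0,0],
)

```text
time_s: 16.6
position: [0.6307, -0.1058, 0.1864]
tool_rot: [[-0.997, -0.079, -0.002], [-0.079, 0.997, 0.001], [0.002, 0.001, -1.0]]
ft_force: [-0.4, 0.6, -1.6]
grip_width: 0.0664
gripper_force: 40.0
```

jog_arm(
  hand=[0.061,0.061,0.061,0.061,0.061],
  travel=[
    [0.005,0.03,0],
    [0.01,0.05,0],
    [0.01,0.05,0],
    [0.01,0.05,0],
    [0,0.032,0],
  ],
  yaw=[0,0,0,0,0],
)

```text
time_s: 17.23
position: [0.6662, 0.1084, 0.1856]
tool_rot: [[-0.997, -0.081, -0.0], [-0.081, 0.997, 0.0], [0.0, 0.0, -1.0]]
ft_force: [-0.2, 0.0, -2.6]
grip_width: 0.0664
gripper_force: 40.0
```

jog_arm(
  hand=[0.061,0.061,0.061,0.061,0.061],
  travel=[
    [0,0,0],
    [0,0,0],
    [0,0,0],
    [0,0,0],
    [0,0,0],
  ],
  yaw=[0,0,0,0,0],
)

```text
time_s: 17.85
position: [0.6663, 0.1056, 0.1854]
tool_rot: [[-0.997, -0.078, 0.0], [-0.078, 0.997, 0.0], [-0.0, 0.0, -1.0]]
ft_force: [-0.6, 0.3, -1.3]
grip_width: 0.0662
gripper_force: 40.0
```

```bash
python3 -c "
from h import *
look('w6',.012)"
```

```text
t 17.85 tcp [0.6663 0.1056 0.1854] yaxis 94.5 w 0.0662164808427467
px [284.   7.] [255   0  60  19] circle mm [495.6  98.9] d 49.7 rect [501.9  99.4] [13.3 49.7] 4.4
px [493. 125.] [422  66 138 116] circle mm [584.7 301.2] d 130.9 rect [583.4 302.8] [96.5 95.5] 47.4
px [276. 267.] [202 153 151 219] circle mm [756.   79.7] d 275.0 rect [752.7 113.1] [261.2 165.8] 3.2
```

View pics/w6.png

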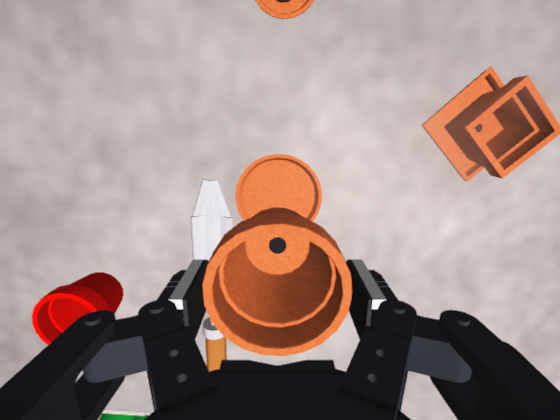

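The large saucer spans columns 236–321 with its top at row 154. The held rim spans columns 202–352 with its bottom at row 356.

```bash
python3 -c "
from h import *
s=env.observe();T=s['tool_rot'];p=s['position']
f=lambda uv,z:((T.T@(at(uv,z,s)-p))[:2]*1e3).round(1)
print('saucer top,L,R',f((278.5,153.5),.012),f((236,193),.012),f((321,193),.012))
print('rim L R B',f((202,287),.191),f((352,287),.191),f((277,356),.191))"
```

```text
saucer top,L,R [43.4  1.8] [  4.5 -40.6] [ 4.5 44.3]
rim L R B [  3.7 -32.8] [ 3.7 33.6] [-33.5   0.4]
```

jog_arm(
  hand=[0.061,0.061,0.061,0.061,0.061],
  travel=[
    [0.001,0.001,-0.04],
    [0,0,-0.04],
    [0,0,-0.03],
    [0,0,-0.009],
    [0,0,-0.003],
  ],
  yaw=[0,0,0,0,0],
)

```text
time_s: 18.52
position: [0.6677, 0.107, 0.0638]
tool_rot: [[-0.997, -0.079, 0.001], [-0.079, 0.997, -0.0], [-0.001, -0.0, -1.0]]
ft_force: [-0.3, 0.8, -1.3]
grip_width: 0.0664
gripper_force: 40.0
```

jog_arm(
  hand=[0.061,0.061,0.061,0.061,0.061],
  travel=[
    [0,0,-0.001],
    [0,0,-0.001],
    [0,0,0],
    [0,0,0],
    [0,0,0],
  ],
  yaw=[0,0,0,0,0],
)

```text
time_s: 19.15
position: [0.6677, 0.1071, 0.0622]
tool_rot: [[-0.997, -0.079, 0.002], [-0.079, 0.997, -0.0], [-0.002, -0.0, -1.0]]
ft_force: [0.0, -0.3, 5.0]
grip_width: 0.0666
gripper_force: 40.6
```

jog_arm(
  hand=[0.075,0.085,0.085,0.085,0.085],
  travel=[
    [0,0,0],
    [0,0,0],
    [0,0,0.005],
    [0,0,0.02],
    [0,0,0.05],
  ],
  yaw=[0,0,0,0,0],
)

```text
time_s: 19.77
position: [0.6663, 0.107, 0.1351]
tool_rot: [[-0.997, -0.079, -0.005], [-0.079, 0.997, 0.0], [0.005, 0.0, -1.0]]
ft_force: [-0.2, 0.9, 1.6]
grip_width: 0.0851
gripper_force: 0.0
```

jog_arm(
  hand=[0.085,0.085,0.085,0.085,0.085],
  travel=[
    [0,0,0.043],
    [-0.03,-0.03,0],
    [-0.045,-0.045,0],
    [-0.045,-0.045,0],
    [-0.045,-0.045,0],
  ],
  yaw=[0,0,0,0,0],
)

```text
time_s: 20.4
position: [0.5032, -0.0566, 0.1797]
tool_rot: [[-0.997, -0.079, 0.001], [-0.079, 0.997, -0.0], [-0.001, -0.0, -1.0]]
ft_force: [-0.0, -0.9, -0.5]
grip_width: 0.0849
gripper_force: 0.0
```

jog_arm(
  hand=[0.085,0.085,0.085,0.085,0.085],
  travel=[
    [-0.04,-0.04,0],
    [-0.008,-0.012,0],
    [0,0,0],
    [0,0,0],
    [0,0,0],
  ],
  yaw=[0,0,0,0,0],
)

```text
time_s: 21.02
position: [0.4574, -0.1067, 0.1792]
tool_rot: [[-0.997, -0.081, -0.0], [-0.081, 0.997, 0.0], [0.0, 0.0, -1.0]]
ft_force: [-1.1, 0.3, 0.1]
grip_width: 0.0849
gripper_force: 0.0
```

```bash
python3 -c "
from h import *
look('w7',.05)"
```

```text
t 21.025 tcp [ 0.4574 -0.1067  0.1792] yaxis 94.63 w 0.08492010908796789
px [274. 205.] [243 173  63  63] circle mm [ 453.4 -109.4] d 56.1 rect [ 454.  -109.5] [54.  54.7] 49.7
px [  7. 224.] [  0 195  19  58] circle mm [ 490.1 -347.4] d 54.9 rect [ 491.3 -340.3] [15.4 54.8] 80.0
px [479. 239.] [444 208  72  62] circle mm [471.1  76.6] d 71.7 rect [471.8  76.3] [71.3 51.5] 53.9
px [455. 406.] [432 386  49  34] circle mm [658.8 105.2] d 65.3 rect [655.7 104.8] [45.2 52.7] 4.6
```

View pics/w7.png

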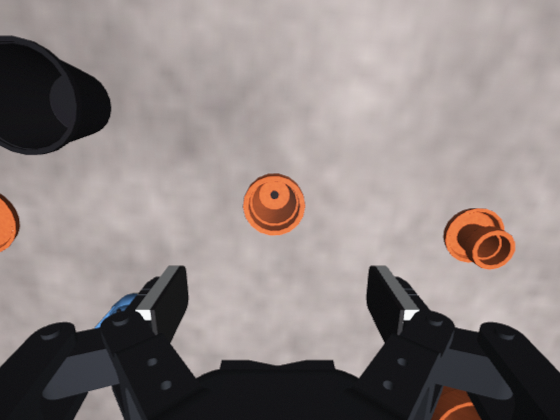

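The middle pot is at (274,205), which is (0.4538, -0.1095) with a diameter of 54–56 mm. I'll grasp it.

jog_arm(
  hand=[0.08,0.075,0.075,0.075,0.075],
  travel=[
    [-0.003,-0.003,-0.02],
    [0,0,-0.045],
    [0,0,-0.04],
    [0,0,-0.025],
    [0,0,-0.006],
  ],
  yaw=[0,0,0,0,0],
  grip_force=30,
)

```text
time_s: 21.7
position: [0.4535, -0.1099, 0.0421]
tool_rot: [[-0.997, -0.08, -0.002], [-0.08, 0.997, 0.001], [0.002, 0.001, -1.0]]
ft_force: [0.5, 0.3, 0.6]
grip_width: 0.0753
gripper_force: 0.0
```

jog_arm(
  hand=[0.065,0.055,0.048,0.047,0.047],
  travel=[
    [0,0,0],
    [0,0,0],
    [0,0,0],
    [0,0,0],
    [0,0,0],
  ],
  yaw=[0,0,0,0,0],
)

```text
time_s: 22.32
position: [0.4543, -0.1106, 0.0446]
tool_rot: [[-0.997, -0.079, 0.002], [-0.079, 0.997, -0.001], [-0.002, -0.001, -1.0]]
ft_force: [-0.2, 2.5, 5.3]
grip_width: 0.0533
gripper_force: 30.4
```

jog_arm(
  hand=[0.047,0.047,0.047,0.047,0.047],
  travel=[
    [0,0,0],
    [0,0,0.01],
    [0,0,0.03],
    [0,0,0.05],
    [0,0,0.05],
  ],
  yaw=[0,0,0,0,0],
)

```text
time_s: 22.95
position: [0.4534, -0.1104, 0.1858]
tool_rot: [[-0.997, -0.079, 0.001], [-0.079, 0.997, -0.0], [-0.001, -0.0, -1.0]]
ft_force: [1.0, -0.2, -0.0]
grip_width: 0.0533
gripper_force: 31.9
```

jog_arm(
  hand=[0.047,0.047,0.047,0.047,0.047],
  travel=[
    [0.01,-0.03,0],
    [0.01,-0.05,0],
    [0.01,-0.05,0],
    [0.01,-0.05,0],
    [0.01,-0.05,0],
  ],
  yaw=[-0.1,-0.1,-0.1,-0.1,0],
)

```text
time_s: 23.58
position: [0.5037, -0.3421, 0.1845]
tool_rot: [[-0.949, 0.317, 0.001], [0.317, 0.949, -0.001], [-0.001, -0.0, -1.0]]
ft_force: [0.2, -0.2, -1.0]
grip_width: 0.0534
gripper_force: 31.9
```

jog_arm(
  hand=[0.047,0.047,0.047,0.047,0.047],
  travel=[
    [0,-0.05,0],
    [0,-0.014,-0.01],
    [0,0,0],
    [0,0,0],
    [0,0,0],
  ],
  yaw=[0,0,0,0,0],
)

```text
time_s: 24.2
position: [0.5041, -0.4033, 0.1741]
tool_rot: [[-0.949, 0.314, 0.0], [0.314, 0.949, -0.0], [-0.001, -0.0, -1.0]]
ft_force: [-0.2, 0.4, 0.2]
grip_width: 0.0537
gripper_force: 31.9
```

```bash
python3 -c "
from h import *
look('w8',.012)"
```

```text
t 24.2 tcp [ 0.5041 -0.4033  0.1741] yaxis 71.7 w 0.05374098039418434
px [277. 262.] [217 162 121 183] circle mm [ 566.4 -423.5] d 204.8 rect [ 572.1 -416.2] [127.9 201.5] 56.8
```

View pics/w8.png

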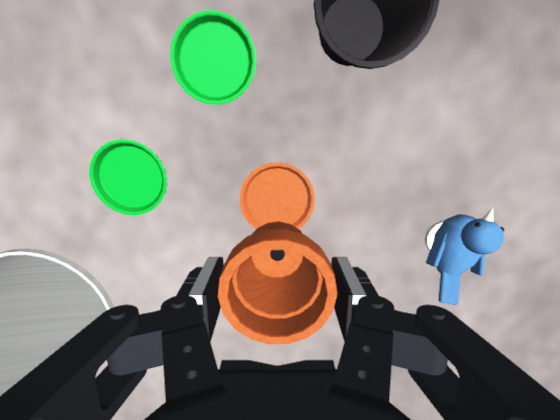

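The middle saucer spans columns 240–314 with its top at row 162. The held rim spans columns 217–337 with its bottom at row 344.

```bash
python3 -c "
from h import *
s=env.observe();T=s['tool_rot'];p=s['position']
f=lambda uv,z:((T.T@(at(uv,z,s)-p))[:2]*1e3).round(1)
print('saucer top,L,R',f((277.5,162.5),.012),f((240.5,197),.012),f((314.5,197),.012))
print('rim L R B',f((217,283),.180),f((337,283),.180),f((277,344),.180))"
```

```text
saucer top,L,R [36.4  0.5] [  3.3 -35.2] [ 3.2 36.1]
rim L R B [  6.  -26.4] [ 6.  26.4] [-26.2   0. ]
```

jog_arm(
  hand=[0.047,0.047,0.047,0.047,0.047],
  travel=[
    [0.001,0,-0.04],
    [0,0,-0.04],
    [0,0,-0.03],
    [0,0,-0.01],
    [0,0,-0.003],
  ],
  yaw=[0,0,0,0,0],
)

```text
time_s: 24.88
position: [0.505, -0.4045, 0.0508]
tool_rot: [[-0.949, 0.315, 0.0], [0.315, 0.949, -0.001], [-0.001, -0.0, -1.0]]
ft_force: [-1.0, 0.1, 0.1]
grip_width: 0.0536
gripper_force: 31.9
```

jog_arm(
  hand=[0.047,0.047,0.047,0.047,0.047],
  travel=[
    [0,0,-0.001],
    [0,0,-0.001],
    [0,0,0],
    [0,0,0],
    [0,0,0],
  ],
  yaw=[0,0,0,0,0],
)

```text
time_s: 25.5
position: [0.5051, -0.4049, 0.0497]
tool_rot: [[-0.949, 0.315, 0.002], [0.315, 0.949, -0.002], [-0.002, -0.001, -1.0]]
ft_force: [-1.3, 0.9, 6.1]
grip_width: 0.0533
gripper_force: 32.3
```

Contact made. I'll release, rise, and back off so I can check the whole scene.

jog_arm(
  hand=[0.06,0.07,0.074,0.074,0.074],
  travel=[
    [0,0,0],
    [0,0,0],
    [0,0,0.005],
    [0,0,0.02],
    [0,0,0.05],
  ],
  yaw=[0,0,0,0,0],
)

```text
time_s: 26.12
position: [0.504, -0.4038, 0.1223]
tool_rot: [[-0.949, 0.315, -0.003], [0.315, 0.949, 0.004], [0.004, 0.003, -1.0]]
ft_force: [-0.2, -0.3, 0.7]
grip_width: 0.0742
gripper_force: 0.0
```

jog_arm(
  hand=[0.08,0.08,0.08,0.08,0.08],
  travel=[
    [0,0,0.06],
    [-0.04,0.05,0.04],
    [-0.04,0.05,0.02],
    [-0.04,0.05,0],
    [0,0.02,0],
  ],
  yaw=[0,0,0,0,0],
)

```text
time_s: 26.75
position: [0.3932, -0.2453, 0.2358]
tool_rot: [[-0.949, 0.316, -0.0], [0.316, 0.949, 0.0], [0.0, 0.0, -1.0]]
ft_force: [-0.5, -0.5, -0.1]
grip_width: 0.0802
gripper_force: 0.0
```

Run:
```python
from h import *
a=env.get_image("top")[:,:,::-1]; b=env.get_image("scene")[:,:,::-1]
A=cv2.resize(a[150:300,100:460],(760,317),interpolation=cv2.INTER_CUBIC); B=cv2.resize(b[130:280,120:480],(760,317)[:2],interpolation=cv2.INTER_CUBIC)
cv2.imwrite("pics/end.png",np.vstack([A,B])[:600])
print(env.observe()["time_s"],env.observe()["position"])
```

```text
26.85 [ 0.39537132 -0.2465083   0.2358867 ]
```

View pics/end.png

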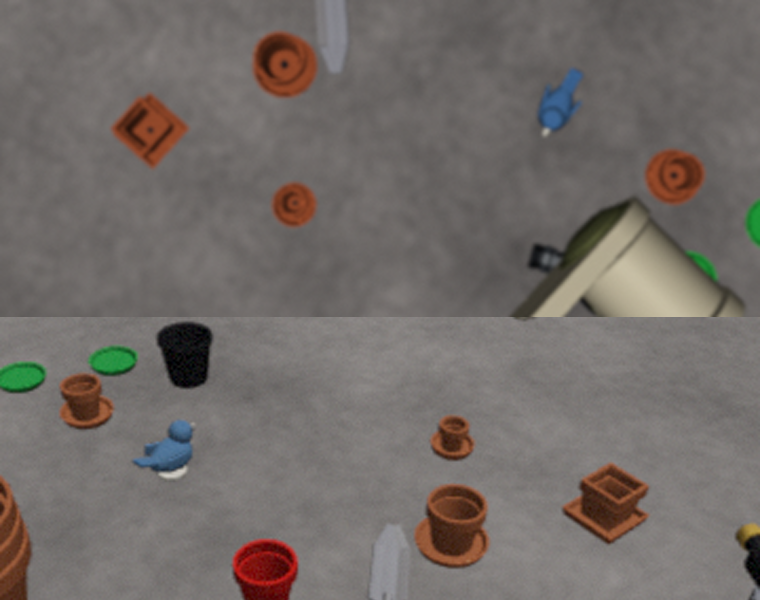

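The picture shows all four pots upright in their saucers. In the top half, the drain holes at (284,64), (151,129), (294,203) and (674,175) are within 2 px, about 2 mm, of the saucer centres. The bird and the nursery pot are standing and look undisturbed, and the gripper is clear. I'll hand in.

```bash
python3 -c "
from rig import env
print(env.close_job())"
```

```text
the job is handed in; nothing more can be done
None
```

All four clay pots stand upright and within about 2 mm of centre in their own saucers by the last pictures, and the job is handed in at about 27 s of the 109 s; no verdict was returned.

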